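Pack the microscope's spare optics into their case

ROBOT

A 6-joint arm with a two-finger parallel gripper is mounted at the origin on the work surface. World frame = base frame: x ahead of the robot, y to its left, z up, the work surface at z = 0. Lengths are in m, angles in rad, forces in N, time in s.
With the tool pointing down it reaches from about 0.3 to 0.875 m from the base axis. Payload 6.4 kg.
Tool frame: the origin (TCP) lies midway between the tips of the shut fingers; the grasp point (between the pads) lies 19 mm behind it (grasp_offset is the distance from the TCP to the grasp point, in m); z points along the fingers, y is the line along which they close (so a half turn about z gives the same grasp; the last joint's range is limited). The gripper opens to 88 mm and grips with 3 to 60 N. Pads are 18 mm wide; open, the fingers measure 123 mm over their backs; the gripper's body (75 mm by 187 mm) begins 45 mm behind the grasp point.
Start: joints at [-1.333, 0.181, 1.607, -0, 1.354, -0.206], TCP at [0.247, -0.519, 0.239] pointing down, gripper open.
Joint ranges: [-2.99, 2.99], [-0.89, 2.07], [0.3, 2.58], [-1.14, 4.28], [0, 2.63], [-3.12, 3.12]. Speed limits (rad/s): [2.57, 2.57, 3.01, 3.14, 3.14, 3.14].

INTERFACE

Orientations are given as a unit quaternion [w, x, y, z].
In Python, from bench import get_state, grab_frame, job_done, grasp_offset gives the robot as it stands.
- The arm moves only by the tool drive_tool, never from a script. Its argument "commands" is a list of rows, each a list of 3 entries, a list of its own where there are three numbers: the opening, from 0 (shut) to 1 (fully open), then the shift along the tool's x, y, z in cm, then the turn, a rotation vector about the tool's x, y, z in degrees. In form: [[fingers, [x, y, z], [rx, ry, rz]], ...]. A call has exactly 10 rows; each row is the pose to reach, as a shift and turn from the pose commanded when the call began, along the tool's axes at that moment; what a row does not reach only later rows make up. A row lasts 1/10 s, in which the tool goes at most 50 mm and 8.59 degrees, less where a joint would pass 70% of its speed; a pose out of reach is approached as far as the arm can. A call with a gripper value outside its range is refused whole. The fingers move at their own pace and stop on an object; the grip force is fixed at half the most. Time passes only in rows, so rows that repeat a pose let the fingers close, or fill a call up. It gives the time, the measured TCP pose, the force, the opening and the grip force at its end, in the units of the state.
- get_state(): the state, without advancing time (a new reading comes with each control period).
- grab_frame(name): name is "side" or "top" or "wrist"; returns a dict with "img" (384x512x3 uint8, red, green, blue), "fx", "fy", "cx", "cy" (pixels), "distortion" ([k1, k2, p1, p2, k3] as OpenCV has them; the pictures are not rectified), "R" (3x3) and "t" (3): a world point X has camera coordinates R X + t. Camera axes: x right, y down, z forward; pixel columns grow to the right and rows downward; lengths in m; the calibration is good to about 2 mm. A picture is of the moment at which its call begins. There is no depth.
- job_done(): hands the job in; it is judged then, once.
The state is a dict: "t": time; "joint_positions": joint angles; "dq": joint speeds; "effort": joint torques, N m; "tcp_pos": TCP position; "tool_rot": TCP orientation; "contact_force": force on the tool from outside, world axes, zero at the start; "ft_torque": the same for the moment, N m; "opening": opening from 0.0 (shut) to 1.0 (fully open); "gripper_force": force on a finger pad.
Only numpy, scipy, OpenCV 4.12 (cv2) and the standard library are available. Lean on these libraries where they do the work, as an engineer would, in place of code of your own. Each camera call takes 0.05 s, during which the arm holds its last target. There are 200 camera calls.

TASK

Put the microscope's spare parts away: stand the eyepiece, the short objective, the long objective and the square immersion-oil bottle upright in the open case, each down in the holder whose recess was made for it. Set them down gently (they are glass: do not drop them or knock them over) and leave the balance weight and the eye loupe, which only look alike, standing where they are on the bench.

Things in the scene. Friction and masses are not known exactly. Their poses are not given: they have to be found in the camera images.
- eyepiece_center (a point): Microscope eyepiece, loose, about 120 g, standing on its wide black eyecup: eyecup 56 mm diameter up to 17 mm, black collar 50 mm diameter up to 28 mm, then a bright steel barrel 32 mm diameter up to the top at 66 mm. Point: on its axis half-way up, 33 mm above its foot; z up. 7 mm of play all round in its recess.
- short_objective_center (a point): Short, fat objective, loose, steel, about 180 g, standing on its 25 mm brass thread (5 mm high), lens up: body 46 mm diameter from 5 to 44 mm, top at 48 mm, thin dark ring round it, large dark-rimmed lens on top. Point: on its axis half-way up, 24 mm above its foot; z up. 7 mm of play all round in its recess.
- long_objective_center (a point): Long, slim objective, loose, about 200 g, standing on its 25 mm brass thread (5 mm high), nose up: bright steel body 34 mm diameter from 5 to 44 mm with a thin dark ring, then a black nose tapering to 25 mm (56 to 66 mm) and a small tip at 72 mm. Point: on its axis half-way up, 36 mm above its foot; z up. 7 mm of play all round in its recess.
- oil_bottle_center (a point): Small SQUARE amber oil bottle, loose, about 90 g, standing: body 38 x 38 mm, 50 mm high, paper label on two faces; neck 20 mm; round black cap 24 mm diameter from 54 mm to the top at 70 mm. Point: on its axis half-way up, 35 mm above its foot; x and y square to its faces, z up. 7 mm of play all round when square to its recess.
- nest_eyepiece_floor (a point): Eyepiece's holder: the largest round recess, 70 mm diameter, 8 mm deep. Point: centre of its felt floor, 8 mm above the bench; the holder's and the case's tops are 8 mm above it. Four fixed grey holders, 82 mm square, 85 mm apart, stand in one row in any order in a black case (350 x 92 mm); its lid lies open flat on the far side, 15 mm high. The point's y runs along the row, x across.
- nest_short_floor (a point): Short objective's holder: the middle-sized round recess, 60 mm diameter, 8 mm deep, in a fixed grey block 82 mm square. Point: centre of its felt floor, 8 mm above the bench; the holder's and the case's tops are 8 mm above it. In the row with the other three; y along the row, x across.
- nest_long_floor (a point): Long objective's holder: the smallest round recess, 48 mm diameter, 8 mm deep, in a fixed grey block 82 mm square. Point: centre of its felt floor, 8 mm above the bench; the holder's and the case's tops are 8 mm above it. In the row with the other three; y along the row, x across.
- nest_bottle_floor (a point): Oil bottle's holder: the only square recess, 52 x 52 mm, 8 mm deep, its sides along x and y, in a fixed grey block 82 mm square. Point: centre of its felt floor, 8 mm above the bench; the holder's and the case's tops are 8 mm above it. In the row with the other three; y along the row, x across.
- weight_center (a point): Looks like the long objective but stays put: a plain balance weight, bright steel all over, about 400 g, 34 mm diameter and 48 mm high, then a neck and a 24 mm knob up to 66 mm; no dark ring, no black nose, no lens. Loose. Point: on its axis 33 mm above its foot.
- loupe_center (a point): Looks like the eyepiece but stays put: a black loupe, a cone 56 mm across its foot narrowing to 38 mm at its top, 48 mm high, no steel barrel. Loose. Point: on its axis 24 mm up. Three more strangers (ROUND amber vial with white cap, rubber stopper, small glass beaker; up to 62 mm high) stand among the optics, centres 95 mm or more apart.

How it is judged:
At the end, for the whole second after the job is handed in: Eyepiece, both objectives and oil bottle each stand upright (within 0.12 rad) in their own recess: axis within 13 mm of its centre, foot within 4 mm of its floor, released and at rest; balance weight and loupe within 20 mm of where they started (horizontal distance between eyepiece_center and nest_eyepiece_floor below 0.013 m and z of eyepiece_center in the frame of nest_eyepiece_floor below 0.037 m and angle between each of eyepiece_center, short_objective_center, long_objective_center, oil_bottle_center's own z axis and vertical below 0.12 rad and linear speed of each of eyepiece, short_objective, long_objective, oil_bottle below 0.02 m/s and horizontal distance between short_objective_center and nest_short_floor below 0.013 m and z of short_objective_center in the frame of nest_short_floor below 0.028 m and horizontal distance between long_objective_center and nest_long_floor below 0.013 m and z of long_objective_center in the frame of nest_long_floor below 0.04 m and horizontal distance between oil_bottle_center and nest_bottle_floor below 0.013 m and z of oil_bottle_center in the frame of nest_bottle_floor below 0.039 m and distance of each of weight_center, loupe_center from where it was at the start of the episode below 0.02 m); the robot touches nothing.
It fails at once if an optic or the oil bottle is knocked over (leaning more than 0.8 rad) or dropped (faster than 0.55 m/s while not held: a free fall of about 15 mm) (angle between any of eyepiece_center, short_objective_center, long_objective_center, oil_bottle_center's own z axis and vertical above 0.8 rad or (contact force between eyepiece and the fingers below 0.05 N and linear speed of eyepiece above 0.55 m/s) or (contact force between short_objective and the fingers below 0.05 N and linear speed of short_objective above 0.55 m/s) or (contact force between long_objective and the fingers below 0.05 N and linear speed of long_objective above 0.55 m/s) or (contact force between oil_bottle and the fingers below 0.05 N and linear speed of oil_bottle above 0.55 m/s)).
It fails at once if the balance weight or the loupe is moved more than 20 mm or tipped (distance of any of weight_center, loupe_center from where it was at the start of the episode above 0.02 m or angle between any of weight_center, loupe_center's own z axis and vertical above 0.4 rad).
It also fails if it takes over 104 s, if anything falls off the work surface, if the arm or the gripper's body presses on something with over 40 N, if the wrist force passes 120 N, or if a joint passes its speed limit or range.

## Working session

There is one attempt and no reset: what is moved stays moved. The work goes in short steps, Python scripts to look and compute and a tool call to move; the robot and the scene stay as the last step left them, time stands still between calls to the robot, and variables do not carry over. Pictures are saved under pics/ and viewed, at most 17 in all, crops included, and the job is handed in when it is done.

Besides the shell and the picture viewer there is one more tool, called after ">>>" as name(argument=value, ...) on one line, values as JSON. drive_tool: Moves the arm, as the interface text tells. Its arguments: {"type":"object","properties":{"commands":{"type":"array","items":{"type":"array"}}},"required":["commands"]}

```bash
mkdir -p pics; ls; cat > h.py <<'E'
import numpy as np, cv2, json, pickle
from bench import get_state, grab_frame, job_done, grasp_offset
def snap(name, fn):
    f=grab_frame(name); pickle.dump(f,open(fn+'.pkl','wb'))
    cv2.imwrite('pics/'+fn+'.png', f['img'][:,:,::-1]); return f
def ray(f,px):
    K=np.array([[f['fx'],0,f['cx']],[0,f['fy'],f['cy']],[0,0,1.]])
    u=cv2.undistortPoints(np.array([[px]],float),K,np.array(f['distortion'],float))[0,0]
    R=np.array(f['R']);t=np.array(f['t']); return -R.T@t, R.T@np.array([u[0],u[1],1])
def at_z(f,px,z):
    o,d=ray(f,px); return o+d*(z-o[2])/d[2]
def proj(f,X):
    K=np.array([[f['fx'],0,f['cx']],[0,f['fy'],f['cy']],[0,0,1.]])
    return cv2.projectPoints(np.array(X,float).reshape(-1,3),cv2.Rodrigues(np.array(f['R']))[0],np.array(f['t'],float),K,np.array(f['distortion'],float))[0][:,0]
E
python3 - <<'E'
from h import *
print({k:np.round(v,3).tolist() for k,v in get_state().items()},grasp_offset)
for n in ['top','side']:
    f=snap(n,n); R=np.array(f['R']); print(n,-R.T@np.array(f['t']),R[2],f['fx'])
E
```

```text
pics
{'t': 0.0, 'joint_positions': [-1.333, 0.182, 1.608, -0.0, 1.354, -0.206], 'dq': [-0.001, 0.0, -0.001, 0.0, 0.002, -0.001], 'effort': [0.001, -43.386, -34.185, 0.07, 0.039, -0.0], 'tcp_pos': [0.247, -0.519, 0.238], 'tool_rot': [-0.001, 0.975, 0.22, -0.0], 'contact_force': [0.025, 0.351, -0.003], 'ft_torque': [0.033, -0.048, -0.028], 'gripper_force': 0.0, 'opening': 1.003} 0.0187
top [ 0.41346575 -0.01521217  1.07125573] [ 0.13333981 -0.00669436 -0.99104777] 365.09080725897314
side [0.16215454 0.67585603 0.81736209] [ 0.35414159 -0.61570639 -0.70391006] 429.0023355010042
```

View pics/top.png

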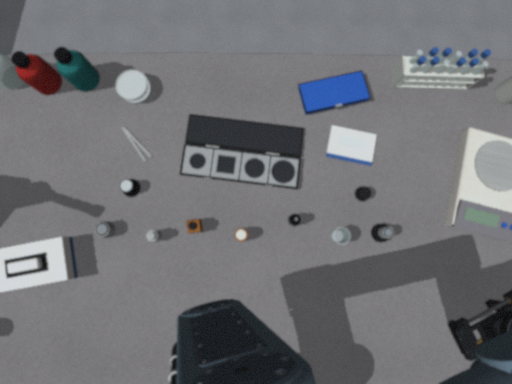

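View pics/side.png

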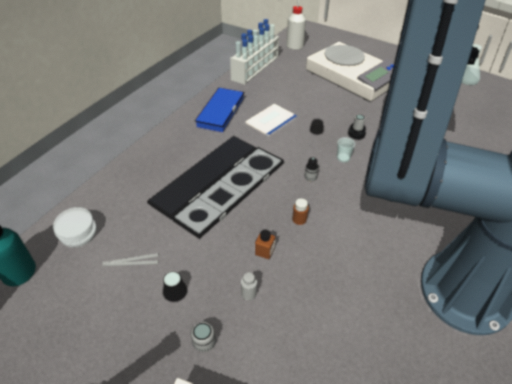

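Top view: holders from left are long (197,160), bottle (227,164), short (255,168) and eyepiece (283,172). The objects are loupe (130,187), short objective (105,230), weight (153,236), bottle (194,226), vial (242,235), long objective (295,219), beaker (342,236), eyepiece (383,232) and stopper (363,193). The side view confirms these identities. Next I'll enlarge the top view for precise pixels.

```bash
python3 - <<'E'
from h import *
f=pickle.load(open('top.pkl','rb')); im=f['img'][:,:,::-1]
cv2.imwrite('pics/t1.png',cv2.resize(im[140:260,90:250],None,fx=5,fy=5,interpolation=cv2.INTER_CUBIC))
cv2.imwrite('pics/t2.png',cv2.resize(im[140:260,250:410],None,fx=5,fy=5,interpolation=cv2.INTER_CUBIC))
E
```

```text
(no output)
```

View pics/t1.png

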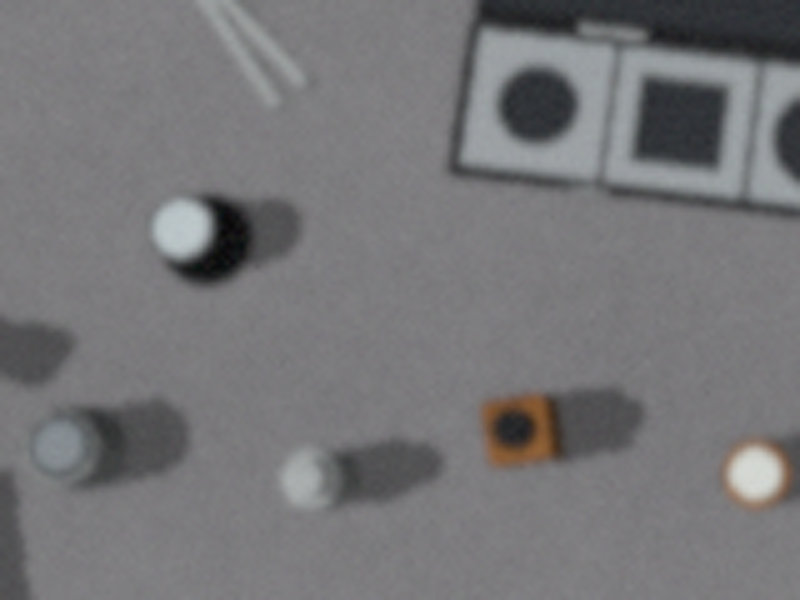

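View pics/t2.png

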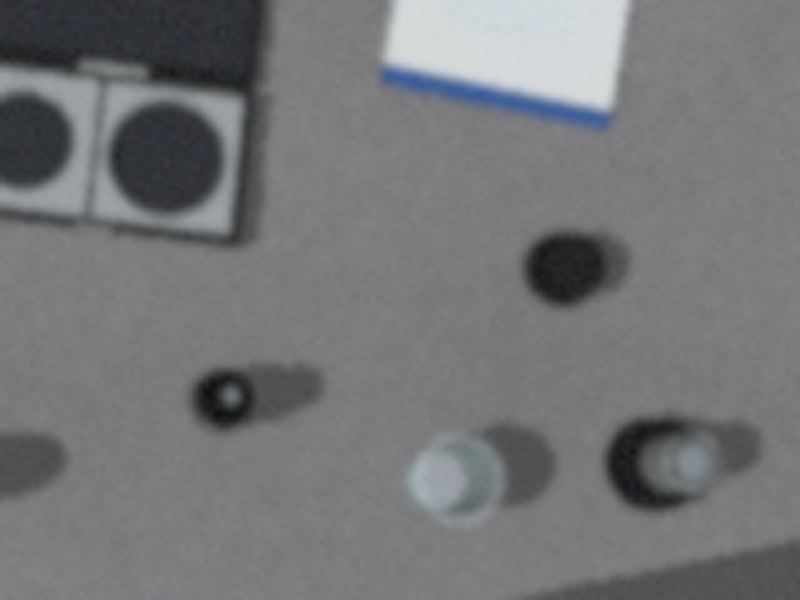

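The crops confirm the identities: the long objective's tip is at t2 (230,396), the eyepiece barrel top at t2 (694,462), the short objective's lens at t1 (62,445) and the bottle cap at t1 (516,428). The holder recesses are at t1 (538,104) and (681,122), and at t2 (23,140) and (166,157).

```bash
python3 - <<'E'
from h import *
f=pickle.load(open('top.pkl','rb'))
P={'nl':(90,538,104,.016),'nb':(90,681,122,.016),'ns':(250,23,140,.016),'ne':(250,166,157,.016),'short':(90,62,445,.048),'bottle':(90,516,428,.07),'weight':(90,313,470,.066),'loupe':(90,183,230,.048),'long':(250,230,396,.072),'eye':(250,694,462,.066),
'b1':(90,483,403,.05),'b2':(90,553,395,.05),'b3':(90,560,460,.05),'b4':(90,493,467,.05),'vial':(90,756,472,.06),'beaker':(250,455,478,.05),'stopper':(250,568,268,.03)}
X={}
for k,(ox,x,y,z) in P.items():
    X[k]=at_z(f,((x+.5)/5-.5+ox,(y+.5)/5-.5+140),z); print(k,X[k].round(3))
d=X['ne']-X['nl']; print('row ang',np.degrees(np.arctan2(d[1],d[0])),np.linalg.norm(d)/3)
c=[X['b%d'%i] for i in (1,2,3,4)]
for i in range(4):
    e=c[(i+1)%4]-c[i]; print(np.degrees(np.arctan2(e[1],e[0])),np.linalg.norm(e))
print(np.mean(c,0))
from scipy.spatial.transform import Rotation as Ro
s=get_state();q=s['tool_rot'];print(Ro.from_quat(q,scalar_first=True).as_matrix().round(3))
E
```

```text
nl [0.646 0.141 0.016]
nb [0.636 0.057 0.016]
ns [ 0.625 -0.027  0.016]
ne [ 0.616 -0.111  0.016]
short [0.442 0.4   0.048]
bottle [0.453 0.141 0.07 ]
weight [0.429 0.252 0.066]
loupe [0.564 0.337 0.048]
long [ 0.472 -0.141  0.072]
eye [ 0.438 -0.399  0.066]
b1 [0.467 0.163 0.05 ]
b2 [0.472 0.123 0.05 ]
b3 [0.436 0.119 0.05 ]
b4 [0.432 0.156 0.05 ]
vial [0.43  0.009 0.06 ]
beaker [ 0.429 -0.269  0.05 ]
stopper [ 0.55  -0.343  0.03 ]
row ang -96.7260588622742 0.0847815389363513
-82.9813279563022 0.039385531343487615
-172.46375296854592 0.03645030668513412
96.45974609573202 0.03750034408744997
10.533393061704956 0.03615100288736778
[0.45198143 0.14013492 0.05      ]
[[ 0.903  0.429 -0.   ]
 [ 0.429 -0.903  0.002]
 [ 0.    -0.002 -1.   ]]
```

>>> drive_tool(commands=[[1,[2.2,-0.3,0],[0,0,2.5]],[1,[4.5,-0.5,0],[0,0,5]],[1,[6.7,-0.8,1],[0,0,8]],[1,[9,-1,2],[0,0,11]],[1,[11.2,-1.3,3],[0,0,14]],[1,[14,-1.6,4],[0,0,17]],[1,[17,-2,5],[0,0,20]],[1,[20,-2.4,5],[0,0,23]],[1,[22.4,-2.6,5],[0,0,25.4]],[1,[22.4,-2.6,5],[0,0,25.4]]])

```text
t: 1.1
tcp_pos: [0.4399, -0.3976, 0.1881]
tool_rot: [-0.001, 1.0, 0.002, 0.0]
contact_force: [-0.4, 0.1, -0.1]
opening: 1.001
gripper_force: 0.0
```

```bash
python3 - <<'E'
from h import *
s=get_state();print(s['tcp_pos'],s['tool_rot'])
f=snap('wrist','w1');R=np.array(f['R']);print(-R.T@np.array(f['t']),R[2],proj(f,[[.438,-.399,.066],[.438,-.399,0]]))
E
```

```text
[ 0.43992535 -0.39763471  0.18811188] [-6.27206282e-04  9.99998641e-01  1.52459950e-03  1.92053808e-05]
[ 0.51122757 -0.39677549  0.3331729 ] [-0.2826244   0.00154555 -0.95922941] [[256.89408481 188.68112794]
 [256.45029962 171.89013861]]
```

View pics/w1.png

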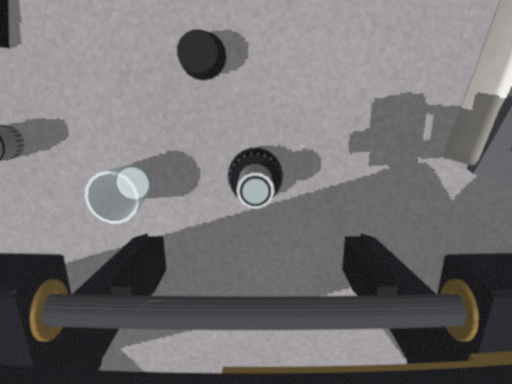

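The eyepiece top is at (255.5,191), within about 2 px of the prediction, so I'm descending onto it.

>>> drive_tool(commands=[[1,[-0.1,0,2.5],[0,0,0]],[1,[-0.2,0,5],[0,0,0]],[1,[-0.3,0,7.5],[0,0,0]],[1,[-0.3,0,10],[0,0,0]],[1,[-0.3,0,12.5],[0,0,0]],[1,[-0.3,0,14.2],[0,0,0]],[1,[-0.3,0,15.2],[0,0,0]],[1,[-0.3,0,15.5],[0,0,0]],[1,[-0.3,0,15.5],[0,0,0]],[0,[-0.3,0,15.5],[0,0,0]]])

```text
t: 2.15
tcp_pos: [0.4353, -0.4005, 0.0348]
tool_rot: [0.001, 1.0, 0.0, 0.0]
contact_force: [-0.4, -0.1, -0.2]
opening: 0.935
gripper_force: 0.0
```

>>> drive_tool(commands=[[0,[0,0,0],[0,0,0]],[0,[0,0,0],[0,0,0]],[0,[0,0,0],[0,0,0]],[0,[0,0,0],[0,0,0]],[0,[0,0,0],[0,0,0]],[0,[0,0,0],[0,0,0]],[0,[0,0,-1],[0,0,0]],[0,[0,0,-3],[0,0,0]],[0,[0,0,-5],[0,0,0]],[0,[0,0,-6],[0,0,0]]])

```text
t: 3.15
tcp_pos: [0.4357, -0.4005, 0.096]
tool_rot: [0.001, 1.0, 0.0, 0.001]
contact_force: [-0.0, -0.6, -1.6]
opening: 0.35
gripper_force: 30.0
```

>>> drive_tool(commands=[[0,[1,-1.5,-1],[0,0,0]],[0,[3,-5,-2],[0,0,0]],[0,[5.4,-8.7,-3],[0,0,0]],[0,[7.9,-12.7,-4],[0,0,0]],[0,[10.4,-16.7,-4],[0,0,0]],[0,[12.9,-20.7,-4],[0,0,0]],[0,[15.2,-24.5,-4],[0,0,0]],[0,[17,-27.4,-4],[0,0,0]],[0,[18,-29,-4],[0,0,0]],[0,[18,-29,-4],[0,0,0]]])

```text
t: 4.15
tcp_pos: [0.6154, -0.1056, 0.1332]
tool_rot: [-0.001, 1.0, 0.002, -0.0]
contact_force: [-0.6, -0.2, -0.9]
opening: 0.357
gripper_force: 30.0
```

```bash
python3 - <<'E'
from h import *
s=get_state();print(s['tcp_pos'],s['tool_rot'])
f=snap('wrist','w2');print(proj(f,[[.616,-.111,.016],[.625,-.027,.016],[.636,.057,.016],[.646,.141,.016]]))
E
```

```text
[ 0.61544301 -0.10557404  0.13322625] [-6.20953632e-04  9.99997104e-01  2.29246558e-03 -3.89659474e-04]
[[261.83773282 187.30706928]
 [160.27651169 176.4020521 ]
 [ 60.49417836 163.49280412]
 [-32.43008873 152.70174646]]
```

View pics/w2.png

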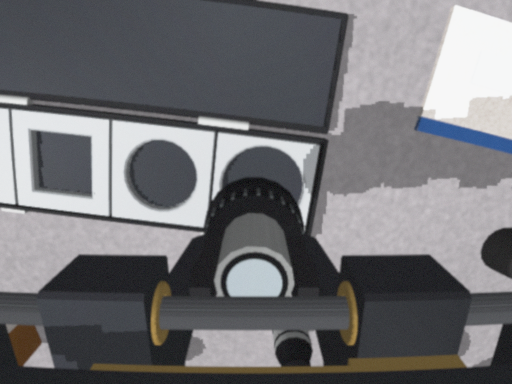

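The recesses fall within about 2 px of prediction: short at (162,174), square at (61,163), and eyepiece centred at column 262. The held barrel's top is at (254,282).

```bash
python3 - <<'E'
from h import *
for i in range(2):
    s=get_state();print(s['tcp_pos'])
f=pickle.load(open('w2.pkl','rb'))
print(at_z(f,(254,282),.1655),at_z(f,(162,174),.016),at_z(f,(61,163),.016))
R=np.array(f['R']);print(-R.T@np.array(f['t']))
E
```

```text
[ 0.61480385 -0.10725216  0.13321747]
[ 0.61480385 -0.10725216  0.13321747]
[ 0.61800035 -0.10471023  0.1655    ] [ 0.62703594 -0.02859103  0.016     ] [0.63641527 0.05648867 0.016     ]
[ 0.68688763 -0.10459338  0.27826844]
```

>>> drive_tool(commands=[[0,[0,0.3,1],[0,0,0]],[0,[0,0.6,2.5],[0,0,0]],[0,[0,0.6,4.2],[0,0,0]],[0,[0,0.6,5.9],[0,0,0]],[0,[0,0.6,7.2],[0,0,0]],[0,[0,0.6,8.1],[0,0,0]],[0,[0,0.6,8.6],[0,0,0]],[0,[0,0.6,8.8],[0,0,0]],[0,[0,0.6,9.0],[0,0,0]],[0,[0,0.6,9.1],[0,0,0]]])

```text
t: 5.2
tcp_pos: [0.6154, -0.1157, 0.0432]
tool_rot: [0.0, 1.0, 0.0, 0.001]
contact_force: [-0.2, -0.3, -2.0]
opening: 0.353
gripper_force: 30.0
```

>>> drive_tool(commands=[[0,[0,0,0.05],[0,0,0]],[0,[0,0,0.1],[0,0,0]],[0,[0,0,0.15],[0,0,0]],[0,[0,0,0.2],[0,0,0]],[0,[0,0,0.2],[0,0,0]],[0,[0,0,0.2],[0,0,0]],[0,[0,0,0.2],[0,0,0]],[0,[0,0,0.2],[0,0,0]],[0,[0,0,0.2],[0,0,0]],[0,[0,0,0.2],[0,0,0]]])

```text
t: 6.2
tcp_pos: [0.6156, -0.1156, 0.0427]
tool_rot: [0.0, 1.0, 0.0, 0.001]
contact_force: [-4.3, 3.0, 10.3]
opening: 0.355
gripper_force: 30.0
```

```bash
python3 - <<'E'
from h import *
s=get_state();print(s['tcp_pos'],s['contact_force'])
f=snap('wrist','w3')
E
```

```text
[ 0.61556001 -0.11558046  0.04273896] [-4.25727267  3.01138117 10.29488894]
```

View pics/w3.png

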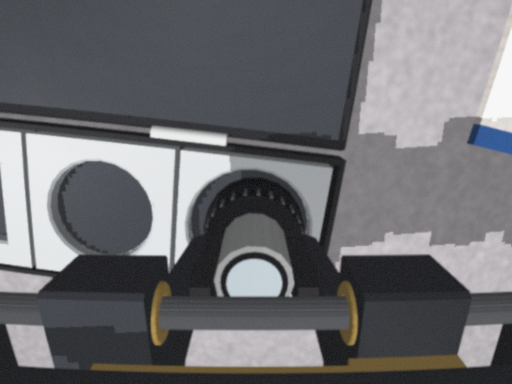

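It's touching the floor (10 N), and the eyecup sits centred in the recess (207–305 within 192–310). Next I'll release, lift and move toward the long objective.

>>> drive_tool(commands=[[1,[0,0,0],[0,0,0]],[1,[0,0,0],[0,0,0]],[1,[0,0,0],[0,0,0]],[1,[0,0,0],[0,0,0]],[1,[0,0,-2],[0,0,0]],[1,[0,0,-5],[0,0,0]],[1,[-2,0.3,-8.5],[0,0,0]],[1,[-6,1,-12],[0,0,0]],[1,[-10,2,-13],[0,0,0]],[1,[-13,2.6,-13],[0,0,0]]])

```text
t: 7.25
tcp_pos: [0.4843, -0.1425, 0.173]
tool_rot: [0.001, 1.0, 0.0, 0.002]
contact_force: [-0.2, 0.3, 0.6]
opening: 0.998
gripper_force: 0.0
```

```bash
python3 - <<'E'
from h import *
s=get_state();print(s['tcp_pos'],s['contact_force'])
f=snap('wrist','w4'); print(proj(f,[[.472,-.141,.072],[.472,-.141,0],[.616,-.111,.016],[.616,-.111,.074]]))
E
```

```text
[ 0.48428329 -0.14251436  0.17299419] [-0.22200687  0.27882366  0.60249929]
[[252.96661181 208.75973422]
 [253.03251262 185.80737439]
 [217.64733886  26.96996125]
 [208.75606194   8.86393231]]
```

View pics/w4.png

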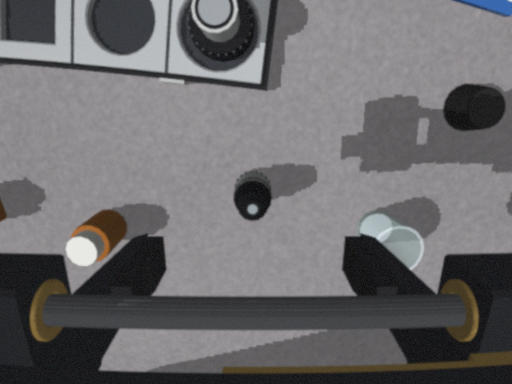

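The long objective's tip is at (252,209), as predicted, and the eyepiece is standing in its recess. I'm descending onto the long objective.

>>> drive_tool(commands=[[1,[-0.5,0,2],[0,0,0]],[1,[-1,-0.1,4.5],[0,0,0]],[1,[-1.3,-0.1,7],[0,0,0]],[1,[-1.3,-0.1,9.5],[0,0,0]],[1,[-1.3,-0.1,12],[0,0,0]],[1,[-1.3,-0.1,14],[0,0,0]],[1,[-1.3,-0.1,15.4],[0,0,0]],[1,[-1.3,-0.1,15.9],[0,0,0]],[1,[-1.3,-0.1,15.9],[0,0,0]],[0,[-1.3,-0.1,15.9],[0,0,0]]])

```text
t: 8.3
tcp_pos: [0.4726, -0.141, 0.0125]
tool_rot: [0.0, 1.0, 0.0, 0.001]
contact_force: [0.4, -0.0, 0.5]
opening: 0.931
gripper_force: 0.0
```

>>> drive_tool(commands=[[0,[0,0,0],[0,0,0]],[0,[0,0,0],[0,0,0]],[0,[0,0,0],[0,0,0]],[0,[0,0,0],[0,0,0]],[0,[0,0,0],[0,0,0]],[0,[0,0,0],[0,0,0]],[0,[0,0,-1],[0,0,0]],[0,[0,0,-3],[0,0,0]],[0,[0,0,-5],[0,0,0]],[0,[0,0,-6],[0,0,0]]])

```text
t: 9.3
tcp_pos: [0.4727, -0.141, 0.0736]
tool_rot: [0.001, 1.0, 0.0, 0.001]
contact_force: [0.4, -0.1, -1.8]
opening: 0.377
gripper_force: 30.0
```

>>> drive_tool(commands=[[0,[1,-1.5,-1],[0,0,0]],[0,[3,-4.8,-2],[0,0,0]],[0,[5.3,-8.5,-3],[0,0,0]],[0,[7.7,-12.4,-4],[0,0,0]],[0,[10.1,-16.3,-4],[0,0,0]],[0,[12.5,-20.2,-4],[0,0,0]],[0,[14.7,-23.9,-4],[0,0,0]],[0,[16.4,-26.7,-4],[0,0,0]],[0,[17.3,-28.2,-4],[0,0,0]],[0,[17.3,-28.2,-4],[0,0,0]]])

```text
t: 10.3
tcp_pos: [0.6451, 0.1438, 0.1113]
tool_rot: [-0.0, 1.0, 0.002, -0.0]
contact_force: [-0.2, -0.1, -1.8]
opening: 0.379
gripper_force: 30.0
```

>>> drive_tool(commands=[[0,[0,0,1],[0,0,0]],[0,[0,0,2.5],[0,0,0]],[0,[0,0,4.2],[0,0,0]],[0,[0,0,5.4],[0,0,0]],[0,[0,0,6.2],[0,0,0]],[0,[0,0,6.6],[0,0,0]],[0,[0,0,6.8],[0,0,0]],[0,[0,0,6.8],[0,0,0]],[0,[0,0,6.8],[0,0,0]],[0,[0,0,6.8],[0,0,0]]])

```text
t: 11.3
tcp_pos: [0.6453, 0.1415, 0.0445]
tool_rot: [-0.0, 1.0, 0.0, 0.001]
contact_force: [-0.5, 0.2, -1.5]
opening: 0.377
gripper_force: 30.0
```

```bash
python3 - <<'E'
from h import *
s=get_state();print(s['tcp_pos'],s['contact_force'])
f=snap('wrist','w5'); print(proj(f,[[.646,.1412,.016]]))
E
```

```text
[0.64527775 0.14153742 0.04445197] [-0.54000633  0.2124825  -1.49401249]
[[256.20443678 227.76146566]]
```

View pics/w5.png

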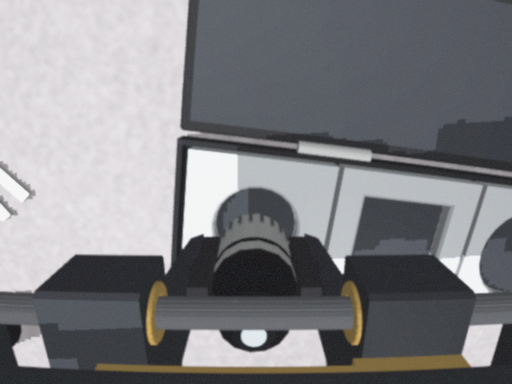

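The recess spans columns 217–296 (centre 256), and the objective is at about 254, so it's aligned. I'm lowering it.

>>> drive_tool(commands=[[0,[0,0,0.4],[0,0,0]],[0,[0,0,0.9],[0,0,0]],[0,[0,0,1.4],[0,0,0]],[0,[0,0,1.8],[0,0,0]],[0,[0,0,2.0],[0,0,0]],[0,[0,0,2.2],[0,0,0]],[0,[0,0,2.3],[0,0,0]],[0,[0,0,2.35],[0,0,0]],[0,[0,0,2.4],[0,0,0]],[0,[0,0,2.4],[0,0,0]]])

```text
t: 12.35
tcp_pos: [0.6449, 0.1415, 0.0199]
tool_rot: [-0.0, 1.0, 0.0, 0.0]
contact_force: [0.6, -1.0, -2.1]
opening: 0.382
gripper_force: 30.0
```

>>> drive_tool(commands=[[0,[0,0,0.05],[0,0,0]],[0,[0,0,0.1],[0,0,0]],[0,[0,0,0.15],[0,0,0]],[0,[0,0,0.15],[0,0,0]],[0,[0,0,0.15],[0,0,0]],[0,[0,0,0.15],[0,0,0]],[0,[0,0,0.15],[0,0,0]],[0,[0,0,0.15],[0,0,0]],[0,[0,0,0.15],[0,0,0]],[0,[0,0,0.15],[0,0,0]]])

```text
t: 13.35
tcp_pos: [0.6451, 0.1415, 0.0198]
tool_rot: [0.0, 1.0, 0.0, 0.0]
contact_force: [-3.9, -1.6, 9.0]
opening: 0.376
gripper_force: 30.0
```

>>> drive_tool(commands=[[1,[0,0,0],[0,0,0]],[1,[0,0,0],[0,0,0]],[1,[0,0,0],[0,0,0]],[1,[0,0,-2],[0,0,0]],[1,[0,0,-6],[0,0,0]],[1,[0,0,-10],[0,0,0]],[1,[-4,0.1,-13.5],[0,0,-2]],[1,[-9,0.1,-15],[0,0,-4]],[1,[-14,0.1,-15],[0,0,-6]],[1,[-18.5,0.1,-15],[0,0,-7.5]]])

```text
t: 14.35
tcp_pos: [0.4586, 0.1403, 0.1689]
tool_rot: [-0.0, 0.998, 0.066, 0.001]
contact_force: [0.1, -0.3, 1.3]
opening: 1.0
gripper_force: 0.0
```

```bash
python3 - <<'E'
from h import *
s=get_state();print(s['tcp_pos'],s['tool_rot'])
f=snap('wrist','w6'); print(proj(f,[[.4525,.1405,.07],[.645,.1412,.016]]))
E
```

```text
[0.4585688  0.14032946 0.16887224] [-3.18514062e-05  9.97805434e-01  6.62066261e-02  9.98456567e-04]
[[254.16475812 201.98919632]
 [284.61592998 -43.58275181]]
```

View pics/w6.png

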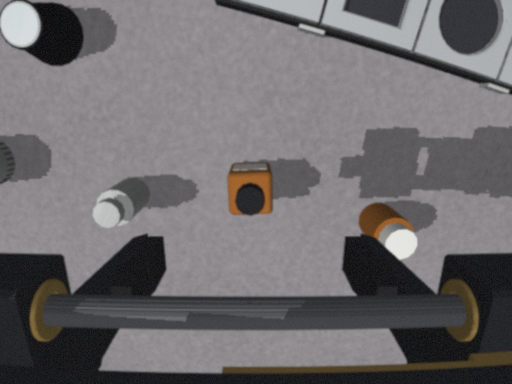

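The bottle appears square to the fingers within about 1°. Its cap is at (250,199) against a predicted (254,202), a shift of about 3 mm. I'm descending with that correction.

>>> drive_tool(commands=[[1,[-0.4,-0.2,2],[0,0,0]],[1,[-0.4,-0.4,4.5],[0,0,0]],[1,[-0.4,-0.4,7],[0,0,0]],[1,[-0.4,-0.4,9.5],[0,0,0]],[1,[-0.4,-0.4,12],[0,0,0]],[1,[-0.4,-0.4,14],[0,0,0]],[1,[-0.4,-0.4,15.2],[0,0,0]],[1,[-0.4,-0.4,15.5],[0,0,0]],[1,[-0.4,-0.4,15.5],[0,0,0]],[0,[-0.4,-0.4,15.5],[0,0,0]]])

```text
t: 15.4
tcp_pos: [0.4562, 0.1439, 0.0141]
tool_rot: [0.0, 0.998, 0.066, 0.001]
contact_force: [0.7, 0.5, 1.7]
opening: 0.935
gripper_force: 0.0
```

>>> drive_tool(commands=[[0,[0,0,0],[0,0,0]],[0,[0,0,0],[0,0,0]],[0,[0,0,0],[0,0,0]],[0,[0,0,0],[0,0,0]],[0,[0,0,0],[0,0,0]],[0,[0,0,0],[0,0,0]],[0,[0,0,-1],[0,0,0]],[0,[0,0,-3],[0,0,0]],[0,[0,0,-5],[0,0,0]],[0,[0,0,-6],[0,0,0]]])

```text
t: 16.4
tcp_pos: [0.4563, 0.1439, 0.0752]
tool_rot: [-0.0, 0.998, 0.066, 0.001]
contact_force: [0.4, 0.2, -0.8]
opening: 0.429
gripper_force: 30.0
```

>>> drive_tool(commands=[[0,[0.8,0.5,-1],[0,0,1.4]],[0,[2.6,1.7,-2],[0,0,2.8]],[0,[4.8,3.2,-3],[0,0,4.5]],[0,[7.2,4.7,-3],[0,0,6.5]],[0,[9.6,6.3,-3],[0,0,8.5]],[0,[12,7.9,-3],[0,0,10.5]],[0,[14.2,9.4,-3],[0,0,12.5]],[0,[15.9,10.5,-3],[0,0,13.6]],[0,[16.7,11,-3],[0,0,14.1]],[0,[16.7,11,-3],[0,0,14.1]]])

```text
t: 17.4
tcp_pos: [0.6359, 0.0558, 0.1028]
tool_rot: [0.0, 0.998, -0.058, -0.0]
contact_force: [-0.3, -0.7, -1.0]
opening: 0.429
gripper_force: 30.0
```

>>> drive_tool(commands=[[0,[0,0,1],[0,0,0]],[0,[0,0,2.5],[0,0,0]],[0,[0,0,4],[0,0,0]],[0,[0,0,5],[0,0,0]],[0,[0,0,5.6],[0,0,0]],[0,[0,0,5.8],[0,0,0]],[0,[0,0,5.8],[0,0,0]],[0,[0,0,5.8],[0,0,0]],[0,[0,0,5.8],[0,0,0]],[0,[0,0,5.8],[0,0,0]]])

```text
t: 18.4
tcp_pos: [0.6357, 0.0566, 0.0458]
tool_rot: [0.0, 0.998, -0.057, 0.001]
contact_force: [0.2, -0.1, -0.6]
opening: 0.428
gripper_force: 30.0
```

```bash
python3 - <<'E'
from h import *
s=get_state();print(s['tcp_pos'],s['tool_rot'],s['contact_force'])
f=snap('wrist','w7'); print(proj(f,[[.6364,.0567,.016]]))
E
```

```text
[0.63569041 0.05660253 0.04582568] [ 9.69658087e-06  9.98354754e-01 -5.73366927e-02  5.36684739e-04] [ 0.16537623 -0.13311046 -0.57556732]
[[254.92692726 226.6866635 ]]
```

View pics/w7.png

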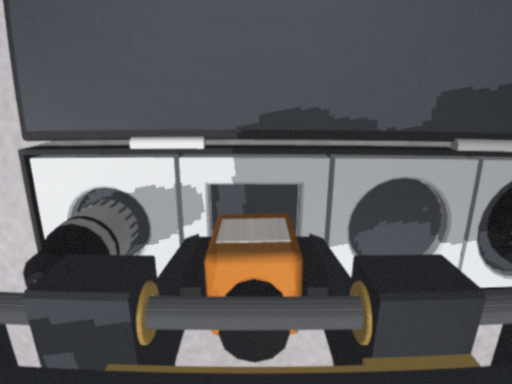

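The square recess spans columns 210–300 and the bottle is centred at about 254 and square to it. I'm lowering it.

>>> drive_tool(commands=[[0,[0,0,0.4],[0,0,0]],[0,[0,0,0.9],[0,0,0]],[0,[0,0,1.4],[0,0,0]],[0,[0,0,1.8],[0,0,0]],[0,[0,0,2.0],[0,0,0]],[0,[0,0,2.2],[0,0,0]],[0,[0,0,2.3],[0,0,0]],[0,[0,0,2.4],[0,0,0]],[0,[0,0,2.4],[0,0,0]],[0,[0,0,2.4],[0,0,0]]])

```text
t: 19.45
tcp_pos: [0.6354, 0.0566, 0.0213]
tool_rot: [0.0, 0.998, -0.057, 0.0]
contact_force: [0.6, 0.2, -1.1]
opening: 0.428
gripper_force: 30.0
```

>>> drive_tool(commands=[[0,[0,0,0.05],[0,0,0]],[0,[0,0,0.1],[0,0,0]],[0,[0,0,0.1],[0,0,0]],[0,[0,0,0.1],[0,0,0]],[0,[0,0,0.1],[0,0,0]],[0,[0,0,0.1],[0,0,0]],[0,[0,0,0.1],[0,0,0]],[0,[0,0,0.1],[0,0,0]],[0,[0,0,0.1],[0,0,0]],[0,[0,0,0.1],[0,0,0]]])

```text
t: 20.45
tcp_pos: [0.6354, 0.0566, 0.0213]
tool_rot: [0.0, 0.998, -0.057, 0.0]
contact_force: [-3.0, 0.6, 6.6]
opening: 0.431
gripper_force: 30.0
```

>>> drive_tool(commands=[[0.7,[0,0,0],[0,0,0]],[0.7,[0,0,0],[0,0,0]],[0.7,[0,0,0],[0,0,0]],[0.7,[0,0,0],[0,0,0]],[0.7,[0,0,-2],[0,0,0]],[0.7,[0,0,-6],[0,0,0]],[0.7,[0,0,-10],[0,0,0]],[1,[-1,-1.4,-13],[0,0,0]],[1,[-3,-4.2,-15],[0,0,0]],[1,[-5,-7,-15],[0,0,0]]])

```text
t: 21.45
tcp_pos: [0.5956, 0.1323, 0.1743]
tool_rot: [-0.0, 0.998, -0.058, 0.003]
contact_force: [-0.8, -0.5, 0.2]
opening: 0.952
gripper_force: 0.0
```

>>> drive_tool(commands=[[1,[-2.3,-3.2,0],[0,0,0]],[1,[-4.6,-6.4,0],[0,0,0]],[1,[-6.9,-9.6,0],[0,0,0]],[1,[-9.2,-12.8,0],[0,0,0]],[1,[-11.5,-15.9,0],[0,0,0]],[1,[-13.8,-19.2,0],[0,0,0]],[1,[-16.1,-22.3,0],[0,0,0]],[1,[-17.6,-24.3,0],[0,0,0]],[1,[-18.1,-24.9,0],[0,0,0]],[1,[-18.1,-24.9,0],[0,0,0]]])

```text
t: 22.45
tcp_pos: [0.4418, 0.4004, 0.1701]
tool_rot: [0.0, 0.998, -0.056, -0.0]
contact_force: [-0.2, -0.5, 0.3]
opening: 0.998
gripper_force: 0.0
```

```bash
python3 - <<'E'
from h import *
s=get_state();print(s['tcp_pos'],s['tool_rot'],s['contact_force'])
f=snap('wrist','w8'); print(proj(f,[[.442,.400,.048],[.429,.252,.066]]))
E
```

```text
[0.44178691 0.4004157  0.17005129] [ 1.57585062e-04  9.98408816e-01 -5.63897962e-02 -3.92342533e-05] [-0.20302744 -0.53028411  0.27753142]
[[255.32985806 186.06351428]
 [439.6396356  187.40409713]]
```

View pics/w8.png

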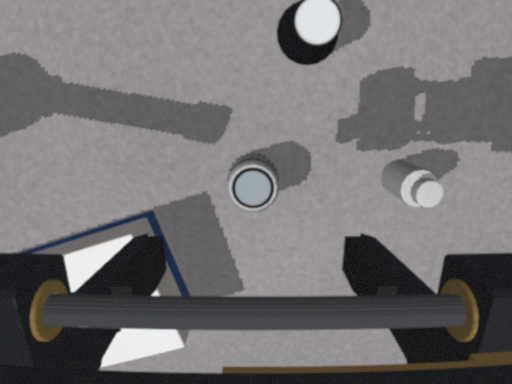

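The lens is at (252.5,187), about 2.5 mm to +y of prediction. A white box sits at lower left, with its corner at (150,213). The gripper body is wide, so I'll triangulate the box's height first.

```bash
python3 - <<'E'
from h import *
f=pickle.load(open('w8.pkl','rb'));t=pickle.load(open('top.pkl','rb'))
print(at_z(f,(252.5,187),.048))
for z in (0,.04,.08,.12): print(z,at_z(f,(150,213),z)[:2],at_z(f,(130,235),z)[:2],'top',at_z(t,(65,237),z)[:2],at_z(t,(72,237),z)[:2])
im=t['img'][:,:,::-1]
a=cv2.resize(im[200:300,0:130],None,fx=4,fy=4); b=cv2.resize(f['img'][200:384,0:260,::-1],(520,368))
cv2.imwrite('pics/box.png',np.vstack([a,b]))
E
```

```text
[0.4414578  0.40246518 0.048     ]
0 [0.41317735 0.51194131] [0.39138552 0.53830121] top [0.4167768  0.52968516] [0.41709202 0.50845353]
0.04 [0.42580427 0.49685748] [0.4067786  0.51987137] top [0.41665316 0.50933904] [0.41695662 0.48890019]
0.08 [0.43843118 0.48177365] [0.42217168 0.50144153] top [0.41652953 0.48899293] [0.41682122 0.46934685]
0.12 [0.4510581  0.46668983] [0.43756476 0.48301169] top [0.4164059  0.46864681] [0.41668582 0.44979351]
```

View pics/box.png

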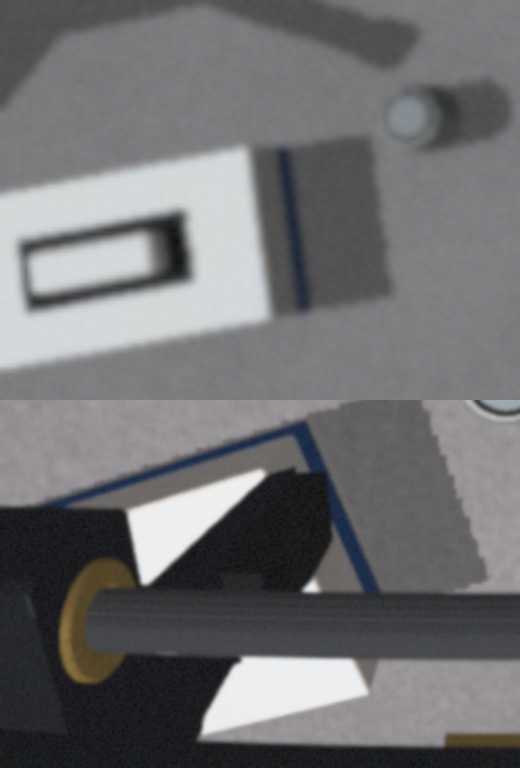

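The box is about 70 mm high, with its corner at about (0.417, 0.508). The gripper body clears it by only 8 mm in height, so I'll turn the gripper 18° away while descending.

>>> drive_tool(commands=[[1,[0,-0.1,1],[0,0,5]],[1,[0,-0.2,3],[0,0,11]],[1,[0,-0.2,5.5],[0,0,16]],[1,[0,-0.2,8.5],[0,0,18]],[1,[0,-0.2,11.5],[0,0,18]],[1,[0,-0.2,13.8],[0,0,18]],[1,[0,-0.2,15.1],[0,0,18]],[1,[0,-0.2,15.6],[0,0,18]],[1,[0,-0.2,15.6],[0,0,18]],[0,[0,-0.2,15.6],[0,0,18]]])

```text
t: 23.5
tcp_pos: [0.4436, 0.4022, 0.0155]
tool_rot: [-0.001, 0.977, -0.213, 0.001]
contact_force: [-0.0, -0.1, 0.6]
opening: 0.934
gripper_force: 0.0
```

>>> drive_tool(commands=[[0,[0,0,0],[0,0,0]],[0,[0,0,0],[0,0,0]],[0,[0,0,0],[0,0,0]],[0,[0,0,0],[0,0,0]],[0,[0,0,0],[0,0,0]],[0,[0,0,0],[0,0,0]],[0,[0,0,-1],[0,0,0]],[0,[0,0,-3],[0,0,0]],[0,[0,0,-6],[0,0,0]],[0,[0,0,-8],[0,0,0]]])

```text
t: 24.5
tcp_pos: [0.443, 0.4023, 0.0963]
tool_rot: [-0.001, 0.977, -0.213, 0.001]
contact_force: [1.2, 1.2, -2.7]
opening: 0.512
gripper_force: 30.0
```

```bash
python3 - <<'E'
from h import *
from scipy.spatial.transform import Rotation as Ro
s=get_state();M=Ro.from_quat(s['tool_rot'],scalar_first=True).as_matrix()
print(s['tcp_pos'],np.degrees(np.arctan2(M[1,0],M[0,0])), M.T@(np.array([.627,-.028,s['tcp_pos'][2]])-s['tcp_pos']))
E
```

```text
[0.44295282 0.40228526 0.09627309] -24.570127795529213 [ 3.46297646e-01  3.14796276e-01 -1.15372572e-04]
```

>>> drive_tool(commands=[[0,[1,0.9,-1],[0,0,-1]],[0,[3,2.7,-2],[0,0,-3]],[0,[5.5,5,-3],[0,0,-5]],[0,[8.2,7.4,-4],[0,0,-7]],[0,[10.9,9.9,-4],[0,0,-9]],[0,[13.6,12.4,-4],[0,0,-11]],[0,[16.3,14.8,-4],[0,0,-13]],[0,[19,17.3,-4],[0,0,-15]],[0,[21.7,19.7,-4],[0,0,-17]],[0,[24.4,22.2,-4],[0,0,-18]]])

```text
t: 25.5
tcp_pos: [0.5724, 0.0973, 0.1346]
tool_rot: [-0.0, 0.998, -0.057, 0.0]
contact_force: [0.0, 0.4, -2.3]
opening: 0.516
gripper_force: 30.0
```

```bash
python3 - <<'E'
from h import *
from scipy.spatial.transform import Rotation as Ro
s=get_state();M=Ro.from_quat(s['tool_rot'],scalar_first=True).as_matrix()
print(s['tcp_pos'],np.degrees(np.arctan2(M[1,0],M[0,0])), M.T@(np.array([.627,-.028,s['tcp_pos'][2]])-s['tcp_pos']))
E
```

```text
[0.5724152  0.09728413 0.13463537] -6.499539839045304 [ 6.84155346e-02  1.18300160e-01 -7.20685510e-06]
```

>>> drive_tool(commands=[[0,[1.5,2.6,0],[0,0,0]],[0,[3,5.2,0],[0,0,0]],[0,[4.5,7.8,0],[0,0,0]],[0,[5.9,10.2,0.5],[0,0,0]],[0,[6.7,11.5,2],[0,0,0]],[0,[6.8,11.8,4],[0,0,0]],[0,[6.8,11.8,6],[0,0,0]],[0,[6.8,11.8,7.7],[0,0,0]],[0,[6.8,11.8,8.6],[0,0,0]],[0,[6.8,11.8,8.8],[0,0,0]]])

```text
t: 26.5
tcp_pos: [0.6253, -0.026, 0.045]
tool_rot: [-0.0, 0.998, -0.057, -0.001]
contact_force: [-0.1, 0.7, -1.8]
opening: 0.509
gripper_force: 30.0
```

```bash
python3 - <<'E'
from h import *
s=get_state();print(s['tcp_pos'],s['tool_rot'],s['contact_force'])
f=snap('wrist','w9'); print(proj(f,[[.627,-.028,.016]]))
E
```

```text
[ 0.6252725  -0.02600981  0.04495956] [-2.04285585e-04  9.98362361e-01 -5.71952980e-02 -1.11947995e-03] [-0.10847923  0.66723594 -1.82115172]
[[258.46188892 225.07237594]]
```

View pics/w9.png

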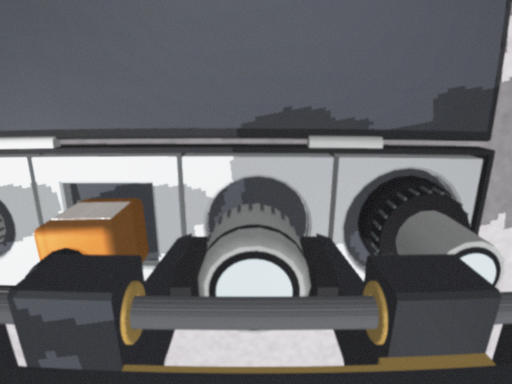

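The recess spans columns 206–310 and the objective is at about 255, so it's aligned. I'm lowering it.

>>> drive_tool(commands=[[0,[0,0.1,0.4],[0,0,0]],[0,[0,0.1,0.9],[0,0,0]],[0,[0,0.1,1.3],[0,0,0]],[0,[0,0.1,1.6],[0,0,0]],[0,[0,0.1,1.8],[0,0,0]],[0,[0,0.1,1.9],[0,0,0]],[0,[0,0.1,2.0],[0,0,0]],[0,[0,0.1,2.1],[0,0,0]],[0,[0,0.1,2.15],[0,0,0]],[0,[0,0.1,2.15],[0,0,0]]])

```text
t: 27.55
tcp_pos: [0.626, -0.0274, 0.0247]
tool_rot: [-0.0, 0.998, -0.057, -0.0]
contact_force: [-0.4, 0.8, -1.8]
opening: 0.511
gripper_force: 30.0
```

>>> drive_tool(commands=[[0,[0,0,0.05],[0,0,0]],[0,[0,0,0.1],[0,0,0]],[0,[0,0,0.1],[0,0,0]],[0,[0,0,0.1],[0,0,0]],[0,[0,0,0.1],[0,0,0]],[0,[0,0,0.1],[0,0,0]],[0,[0,0,0.1],[0,0,0]],[0,[0,0,0.1],[0,0,0]],[0,[0,0,0.1],[0,0,0]],[0,[0,0,0.1],[0,0,0]]])

```text
t: 28.55
tcp_pos: [0.626, -0.0274, 0.0237]
tool_rot: [-0.0, 0.998, -0.057, 0.0]
contact_force: [-0.5, -0.1, -2.1]
opening: 0.51
gripper_force: 30.0
```

Not in contact yet, so I'll lower a little more.

>>> drive_tool(commands=[[0,[0,0,0.05],[0,0,0]],[0,[0,0,0.1],[0,0,0]],[0,[0,0,0.13],[0,0,0]],[0,[0,0,0.15],[0,0,0]],[0,[0,0,0.15],[0,0,0]],[0,[0,0,0.15],[0,0,0]],[0,[0,0,0.15],[0,0,0]],[0,[0,0,0.15],[0,0,0]],[0,[0,0,0.15],[0,0,0]],[0,[0,0,0.15],[0,0,0]]])

```text
t: 29.55
tcp_pos: [0.6261, -0.0274, 0.0225]
tool_rot: [0.0, 0.998, -0.057, 0.0]
contact_force: [-3.0, 0.2, 4.9]
opening: 0.511
gripper_force: 30.0
```

Contact made. Next I'll open narrowly and lift away.

>>> drive_tool(commands=[[0.62,[0,0,0],[0,0,0]],[0.62,[0,0,0],[0,0,0]],[0.62,[0,0,0],[0,0,0]],[0.62,[0,0,-1],[0,0,0]],[0.62,[0,0,-4],[0,0,0]],[0.62,[0,0,-8],[0,0,0]],[0.62,[0,0,-12],[0,0,0]],[0.62,[-4,0,-15],[0,0,0]],[0.62,[-8,0,-15],[0,0,0]],[0.62,[-10,0,-15],[0,0,0]]])

```text
t: 30.55
tcp_pos: [0.525, -0.0155, 0.1739]
tool_rot: [0.0, 0.998, -0.057, 0.001]
contact_force: [0.3, -0.2, -1.7]
opening: 0.622
gripper_force: 0.0
```

>>> drive_tool(commands=[[0.62,[-4,0,0],[0,0,0]],[0.62,[-8,0,0],[0,0,0]],[0.62,[-12,0,0],[0,0,0]],[0.62,[-14,0,0],[0,0,0]],[0.62,[-14,0,0],[0,0,0]],[0.62,[-14,0,0],[0,0,0]],[0.62,[-14,0,0],[0,0,0]],[0.62,[-14,0,0],[0,0,0]],[0.62,[-14,0,0],[0,0,0]],[0.62,[-14,0,0],[0,0,0]]])

```text
t: 31.55
tcp_pos: [0.3879, 0.0, 0.1721]
tool_rot: [-0.0, 0.998, -0.057, -0.0]
contact_force: [1.0, 0.2, -0.6]
opening: 0.619
gripper_force: 0.0
```

```bash
python3 - <<'E'
from h import *
f=snap('side','s2'); t=snap('top','t9')
a=cv2.resize(f['img'][120:310,140:400,::-1],(520,380)); b=cv2.resize(t['img'][110:210,170:310,::-1],(280,200))
a=np.hstack([a,np.vstack([b,np.zeros((180,280,3),np.uint8)])]); cv2.imwrite('pics/fin.png',a)
E
```

```text
(no output)
```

View pics/fin.png

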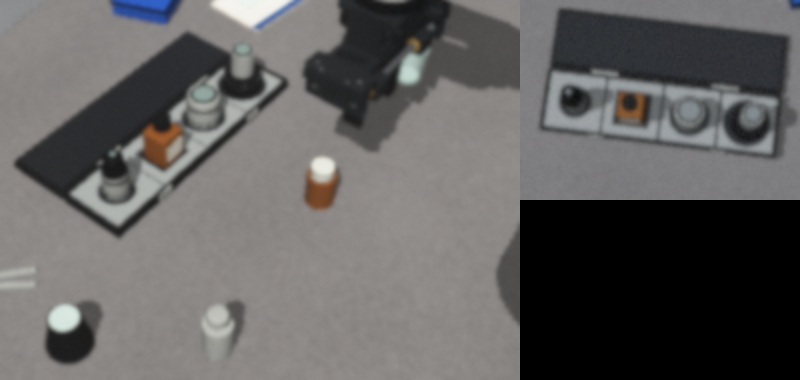

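All four items stand upright in their own recesses, the loupe and weight are untouched, and the gripper is clear, so I'm handing the job in.

```bash
python3 -c "from h import *; print(job_done())"
```

```text
the job is handed in; nothing more can be done
None
```

The eyepiece, both objectives and the oil bottle stand upright in their own recesses, the balance weight and loupe were left where they stood, and I handed the job in at about 32 s; the last pictures show this, but the hand-in returned no verdict.

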